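# Sweep the clay test discs through the gate

## Task

With the fingertips, push the three round clay discs across the wooden sorting tray and through the narrow gate in its wall, one after another, so that each drops into the slot behind the gate. Slide them along the tray without lifting them, and leave the square tile and the upright kiln post standing on the tray undisturbed.

Things in the scene. Friction and masses are not known exactly. Their poses are not given: they have to be found in the camera images.
- tray: Fixed plywood sorting tray, 342 x 400 mm (x, y). Origin on the table under the tray; its x axis points from the deck to the gate, z up. Flat deck 78 mm above the table, from x = -170 mm to the slot's lip at x = 70 mm, y = -190 to 190 mm, with a rim 10 mm high round it. The discs, tile and post stand about 125 mm from a point 40 mm before the gate, 15 mm or more clear of each other.
- gate (a point): Middle of the gate at deck height, tray x = 65 mm, y = 0: a 48 mm wide gap between the rounded ends of a straight wall, which is 20 mm high above the deck, 10 mm thick (x = 60 to 70 mm) and runs along the tray's y. Discs go through it along tray +x; one whose centre passes the slot's lip, 5 mm beyond this point, tips into the slot.
- slot (a point): Middle of the slot's floor. The slot is an open-topped pit right behind the gate, x = 70 to 150 mm, y = -40 to 40 mm in the tray's frame, floor 72 mm below the deck.
- disc1_center (a point): Round flat disc of fired brown clay, 36 mm diameter, 10 mm thick, about 22 g (15 to 31 g), lying flat and loose on the tray's deck. The point is the disc's centre, 5 mm above the deck at the start. All three discs are alike.
- disc2_center (a point): Round flat disc of fired brown clay, 36 mm diameter, 10 mm thick, about 22 g (15 to 31 g), lying flat and loose on the tray's deck. The point is the disc's centre, 5 mm above the deck at the start. All three discs are alike.
- disc3_center (a point): Round flat disc of fired brown clay, 36 mm diameter, 10 mm thick, about 22 g (15 to 31 g), lying flat and loose on the tray's deck. The point is the disc's centre, 5 mm above the deck at the start. All three discs are alike.
- tile: Square flat tile of the same fired clay, 36 x 36 x 10 mm, about 30 g, lying loose on the deck among the discs; origin at the centre of its underside. To be left alone.
- post: Kiln post: upright cylinder of the same fired clay, 30 mm diameter, 45 mm high, about 60 g, standing loose on the deck among the discs; origin at the centre of its underside. To be left alone.
- disc1: The same disc as disc1_center; origin at the centre of its underside.
- disc2: The same disc as disc2_center; origin at the centre of its underside.
- disc3: The same disc as disc3_center; origin at the centre of its underside.
Mind the look-alikes: they are no part of the job. What is shaped like the disc2 but red or turquoise is not meant.

How it is judged:
By the outcome, as a careful person would: the job done as asked, in the order asked, and still so for the second after the job is handed in, with the robot touching nothing.
It also fails if it takes over 67 s, if anything falls off the work surface, if the arm or the gripper's body presses on something with over 40 N, if the wrist force passes 120 N, or if a joint passes its speed limit or range.

## Robot

A 6-joint arm with a two-finger parallel gripper is mounted at the origin on the work surface. World frame = base frame: x ahead of the robot, y to its left, z up, the work surface at z = 0. Lengths are in m, angles in rad, forces in N, time in s.
With the tool pointing down it reaches from about 0.35 to 0.975 m from the base axis. Payload 7.1 kg.
Tool frame: the origin (TCP) lies on the front face of the gripper's body, between the roots of the fingers; the fingertips stand 80 mm ahead of it and the grasp point (between the pads) lies 61 mm ahead of it; z points along the fingers, y is the line along which they close (so a half turn about z gives the same grasp; the last joint's range is limited). The gripper opens to 88 mm and grips with 3 to 60 N. Pads are 20 mm wide; open, the fingers measure 115 mm over their backs; the gripper's body (75 mm by 178 mm) begins 61 mm behind the grasp point.
Start: joints at [1.214, 0.423, 1.63, -0, 1.089, -0.019], TCP at [0.207, 0.59, 0.303] pointing down, gripper open.
Joint ranges: [-3, 3], [-0.9, 2.11], [0.09, 2.58], [-1.31, 4.45], [0.11, 2.69], [-2.54, 2.54]. Speed limits (rad/s): [2.39, 2.39, 3.01, 3.14, 3.14, 3.14].

## Interface

Orientations are given as a unit quaternion [x, y, z, w].
In Python, from cell import telemetry, eyes, workorder gives the robot as it stands.
- The arm moves only by the tool step_arm, never from a script. Its argument "moves" is a list that holds one entry, the list of rows, each a list of 7 numbers: the shift along the tool's x, y, z in units of 50 mm (1.0 is 50 mm), then the turn, a rotation vector about the tool's x, y, z in units of 5 degrees (1.0 is 5 degrees), then the closure, from 0 (fully open) to 1 (shut). In form: [[[dx, dy, dz, wx, wy, wz, fingers], ...]]. A call has exactly 8 rows; each row shifts and turns the commanded pose from where the row before left it, along the tool's axes as they then stand; what a row does not reach is not made up. A row lasts 1/10 s, in which the tool goes at most 50 mm and 8.59 degrees, less where a joint would pass 70% of its speed; a pose out of reach is approached as far as the arm can. A call is refused whole if a number of a shift passes 1 or a number of a turn 1, either way. A call with a gripper value outside its range is refused whole. The fingers move at their own pace and stop on an object; "newtons" is the grip in N (left out, the last holds). Time passes only in rows, so rows that do not move let the fingers close, or fill a call up. It gives the time, the measured TCP pose, the force, the opening and the grip force at its end, in the units of the state.
- telemetry.get_state(): the state, without advancing time (a new reading comes with each control period).
- eyes.get_image(name): name is "scene" or "top" or "wrist"; returns a dict with "img" (384x512x3 uint8, red, green, blue), "fovy" (degrees; the focal length in pixels is half the picture's height over the tangent of half this angle, whatever the lens; pixels are square), "cx", "cy" (the principal point, pixels), "extrinsics" (4x4, takes a point from world to camera coordinates). Camera axes: x right, y up, looking along -z (the intrinsics and any distortion apply to the point x, -y, -z); pixel columns grow to the right and rows downward; lengths in m; the calibration is good to about 2 mm. The wrist camera is an equidistant fisheye: a pixel r from the principal point sees the ray r / f radians off the axis. A picture is of the moment at which its call begins. There is no depth.
- workorder.hand_in(): hands the job in; it is judged then, once.
The state is a dict: "time_s": time; "joint_positions": joint angles; "qvel": joint speeds; "joint_torque": joint torques, N m; "ee_pos": TCP position; "eef_rot": TCP orientation; "force": force on the tool from outside, world axes, zero at the start; "torque": the same for the moment, N m; "gripper_width": finger opening in m; "grip_force": force on a finger pad.
Only numpy, scipy, OpenCV 4.12 (cv2) and the standard library are available. Lean on these libraries where they do the work, as an engineer would, in place of code of your own. Each camera call takes 0.05 s, during which the arm holds its last target. There are 200 camera calls.

## Working session

There is one attempt and no reset: what is moved stays moved. The work goes in short steps, Python scripts to look and compute and a tool call to move; the robot and the scene stay as the last step left them, time stands still between calls to the robot, and variables do not carry over. Pictures are saved under pics/ and viewed, at most 10 in all, crops included, and the job is handed in when it is done.

Besides the shell and the picture viewer there is one more tool, called after ">>>" by a JSON object that holds its "method" and its "body", one argument or row to a line. step_arm: Moves the arm, as the interface text tells. Its arguments: {"type":"object","properties":{"moves":{"type":"array"},"newtons":{"type":"number"}},"required":["moves"]}

```bash
mkdir -p pics; ls; python3 - <<'E'
from cell import telemetry, eyes
import cv2
for n in ("top","scene"):
    d=eyes.get_image(n); cv2.imwrite(f"pics/{n}0.png",d["img"][:,:,::-1]); print(n,d["fovy"],d["cx"],d["cy"],d["extrinsics"], [k for k in d])
s=telemetry.get_state(); print(s)
E
```

```text
pics
top 49.54183414041631 256.95130826267086 199.35938803713006 [[ 0.00641353 -0.99996671 -0.00504493 -0.07159402]
 [ 0.98513096  0.00545204  0.17171858 -0.58502965]
 [-0.17168536 -0.00607124  0.98513313 -0.82137838]
 [ 0.          0.          0.          1.        ]] ['img', 'fovy', 'cx', 'cy', 'extrinsics']
scene 55.79338618075923 253.98001699435025 194.09663459710617 [[ 0.62934034  0.77711905 -0.00408784 -0.30335158]
 [-0.52212004  0.42671693  0.73844657  0.28968667]
 [ 0.57560525 -0.46259987  0.67429961 -1.19456188]
 [ 0.          0.          0.          1.        ]] ['img', 'fovy', 'cx', 'cy', 'extrinsics']
{'time_s': 0.1, 'joint_positions': array([ 1.21400168e+00,  4.23771509e-01,  1.63058820e+00, -5.24570982e-05,
        1.08861503e+00, -1.89661661e-02]), 'qvel': array([ 0.0009572 , -0.00081378, -0.00105035,  0.00043487, -0.00111776,
        0.00132062]), 'joint_torque': array([ 8.63566243e-05, -5.45613670e+01, -2.74325252e+01,  6.46108598e-02,
        1.87602988e-02, -3.57441070e-05]), 'ee_pos': array([0.20698038, 0.58932294, 0.3019849 ]), 'eef_rot': array([ 1.68100098e-01,  9.85769689e-01, -6.83223771e-04, -1.06250560e-04]), 'force': array([-0.55320455,  0.0055357 ,  0.11391859]), 'torque': array([ 0.07229978,  0.03894903, -0.00844048]), 'grip_force': 0.0, 'gripper_width': 0.08782531364332762}
```

View pics/top0.png

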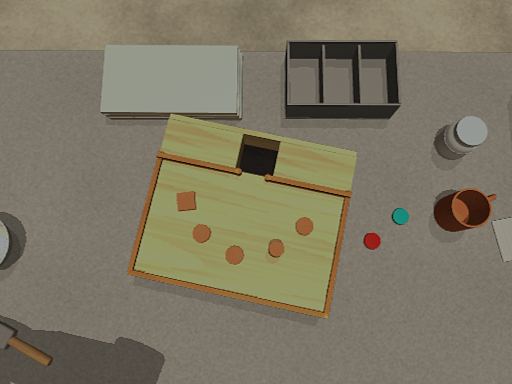

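View pics/scene0.png

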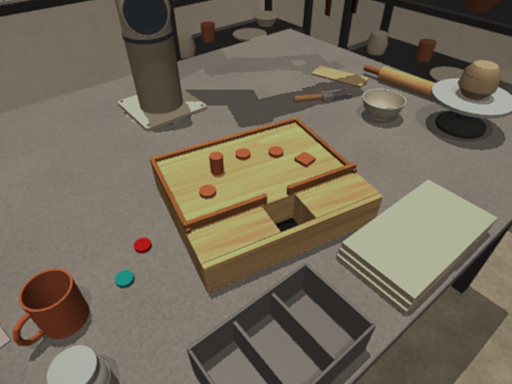

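The top view shows the tile at about (187,201), discs at (202,233), (235,255), (304,226), the post at (276,248), the gate at about (253,174) and the slot at (260,158). The red and turquoise look-alikes lie off the tray.

```bash
cat > h.py <<'E'
import numpy as np, cv2
from cell import telemetry, eyes
def ray(d,u,v):
    f=d["img"].shape[0]/2/np.tan(np.radians(d["fovy"])/2)
    E=d["extrinsics"];R,t=E[:3,:3],E[:3,3]
    c=np.array([(u-d["cx"])/f,-(v-d["cy"])/f,-1.]); return -R.T@t, R.T@c
def onz(d,u,v,z):
    o,r=ray(d,u,v); return (o+r*(z-o[2])/r[2])[:2]
def proj(d,P):
    f=d["img"].shape[0]/2/np.tan(np.radians(d["fovy"])/2)
    E=d["extrinsics"];c=np.atleast_2d(P)@E[:3,:3].T+E[:3,3]
    return np.c_[d["cx"]+f*c[:,0]/-c[:,2], d["cy"]-f*c[:,1]/-c[:,2]]
def mask(d):
    h=cv2.cvtColor(d["img"],cv2.COLOR_RGB2HSV)
    return ((h[...,0]<14)&(h[...,1]>120)&(h[...,2]>60)).astype(np.uint8)
def blobs(d,lo=100,hi=600):
    n,l,s,c=cv2.connectedComponentsWithStats(mask(d))
    return [(s[i,4],c[i],s[i,2:4]) for i in range(1,n) if lo<s[i,4]<hi]
E
python3 - <<'E'
from h import *
d=eyes.get_image("top"); im=d["img"]
for a,c,wh in blobs(d,30,5000): print(a,c.round(1),wh,onz(d,*c,0.086).round(4))
crop=cv2.resize(im[100:330,120:370,::-1],None,fx=3.2,fy=2.6*3.2/2.6,interpolation=cv2.INTER_CUBIC)[:600,:800]
c2=cv2.resize(im[105:290,125:365,::-1],None,fx=3.24,fy=3.24,interpolation=cv2.INTER_CUBIC); print(c2.shape)
cv2.imwrite("pics/crop.png",c2)
E
```

```text
947 [465.  209.5] [58 44] [ 0.5609 -0.4834]
303 [186.  200.8] [19 19] [0.5756 0.0743]
236 [303.9 225.8] [17 18] [ 0.5265 -0.1619]
238 [201.4 232.9] [18 17] [0.5111 0.0414]
221 [371.9 240.6] [17 16] [ 0.4981 -0.2954]
184 [275.8 248.5] [15 16] [ 0.4812 -0.106 ]
250 [234.2 254.5] [18 18] [ 0.4692 -0.0242]
(599, 778, 3)
```

View pics/crop.png

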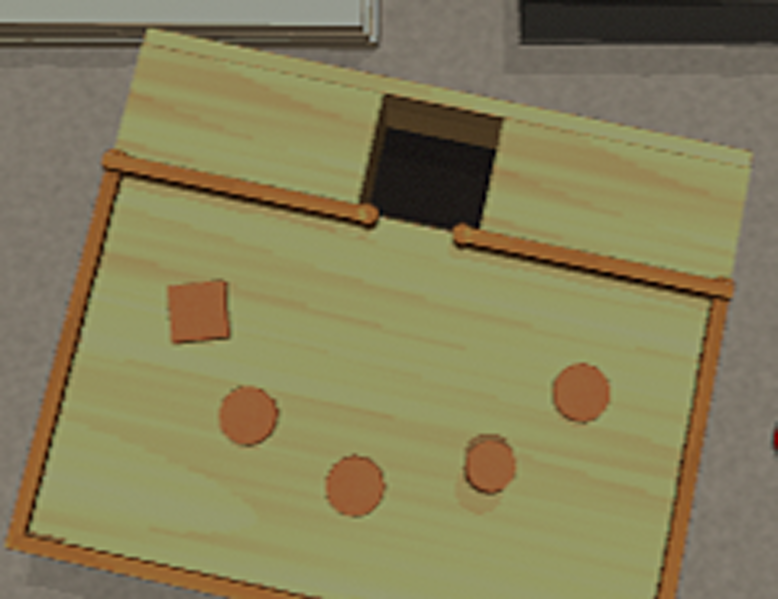

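```bash
cat >> h.py <<'E'
T=None
try:
    T=np.load('tray.npy')   # x,y,yaw
except Exception: pass
def Rz(a): return np.array([[np.cos(a),-np.sin(a)],[np.sin(a),np.cos(a)]])
def w2t(p): return (np.asarray(p)-T[:2])@Rz(T[2])
def t2w(p): return np.asarray(p)@Rz(T[2]).T+T[:2]
E
python3 - <<'E'
from h import *
from scipy.optimize import least_squares
d=eyes.get_image("top")
U=np.array([[367,214],[462,234],[384,95],[503,118],[113,159],[728,288],[149,30],[751,153]],float)
px=(U+.5)/3.24-.5+[125,105]
z=np.array([.098,.098,.078,.078,.098,.098,.078,.078])
W=np.array([onz(d,*p,zz) for p,zz in zip(px,z)])
M=np.array([[65,29],[65,-29],[150,40],[150,-40],[65,195],[65,-195],[172,200],[172,-200]])/1e3
print("len",[np.linalg.norm(W[i]-W[i+1]).round(4) for i in (0,2,4,6)])
r=least_squares(lambda q:((M[:6]@Rz(q[2]).T+q[:2])-W[:6]).ravel(),[.55,-.07,-.2])
np.save('tray.npy',r.x); print(r.x,(r.fun.reshape(-1,2)*1e3).round(1))
import h; h.T=r.x
print("far",w2t(W[6:]).round(4))
for n,u,zz in (("tile",(186,200.8),.088),("d304",(303.9,225.8),.0875),("d201",(201.4,232.9),.0875),("d234",(234.2,254.5),.0875),("post",(275.8,247.5),.123)):
    w=onz(d,*u,zz); t=w2t(w); print(n,w.round(4),(t*1e3).round(1),"dist25",np.linalg.norm(t-[.025,0]).round(4))
s=eyes.get_image("scene")
for n,tt in (("gateL",(.065,.029,.098)),("gateR",(.065,-.029,.098)),("slot",(.15,.04,.078)),("slot",(.15,-.04,.078))):
    print(n,proj(s,np.r_[t2w(tt[:2]),tt[2]]).round(1))
for a,c,wh in blobs(s,60,600): w=onz(s,*c,.087); print("scene",a,c.round(1),(w2t(w)*1e3).round(1))
E
```

```text
len [np.float64(0.0601), np.float64(0.078), np.float64(0.3887), np.float64(0.3962)]
[ 0.56535726 -0.04673818 -0.20562201] [[-0.3 -1.7]
 [ 0.2  0.3]
 [ 1.5  0.4]
 [ 0.2 -1.4]
 [-0.8  1.9]
 [-0.7  0.5]]
far [[ 0.1598  0.1982]
 [ 0.1598 -0.198 ]]
tile [0.5752 0.0739] [-15.  120.1] dist25 0.1265
d304 [ 0.5263 -0.1617] [ -14.7 -120.5] dist25 0.1269
d201 [0.511  0.0411] [-71.1  74.9] dist25 0.1219
d234 [ 0.469  -0.0244] [-98.9   2.2] dist25 0.1239
post [ 0.4811 -0.1046] [-70.6 -73.8] dist25 0.1208
gateL [[288.5 185.8]]
gateR [[263.8 194.6]]
slot [[315.3 217.2]]
slot [[279.9 231.3]]
scene 226 [207.4  31.2] [-914.5  240.1]
scene 266 [426.4  49.4] [-361.   873.4]
scene 67 [371.5  68.6] [-323.8  585.3]
scene 131 [275.6 151.5] [-65.2  73.1]
scene 133 [242.5 153.8] [-93.1  -0. ]
scene 267 [216.2 163.2] [-88.4 -68.8]
scene 184 [304.6 158.9] [ -9.1 117.8]
scene 185 [207.2 191.2] [  -8.9 -122.4]
scene 213 [142.  244.8] [  71.1 -279.4]
```

```bash
cat >> h.py <<'E'
def plan(tx,ty,pdir,tipz,side=1):
    """tray mm, push direction deg in tray (tool -x points along it), tip height mm over table -> tool-frame deltas in row units"""
    from scipy.spatial.transform import Rotation as Ro
    s=telemetry.get_state(); p=s["ee_pos"]; R=Ro.from_quat(s["eef_rot"]).as_matrix()
    yaw=np.radians(pdir)+T[2]+(np.pi if side==1 else 0)
    x=np.array([np.cos(yaw),np.sin(yaw),0]);z=np.array([0,0,-1.]);Rt=np.c_[x,np.cross(z,x),z]
    P=np.r_[t2w(np.array([tx,ty])/1e3),tipz/1e3+.08]
    fm=p+R@[0,0,.08]
    print("t %.2f tip tray"%s["time_s"],(w2t(fm[:2])*1e3).round(1),"z",(fm[2]*1e3).round(1),"F",s["force"].round(1),"w",round(s["gripper_width"]*1e3,1))
    print(" shift now-axes",(R.T@(P-p)/.05).round(3)," after-turn axes",(Rt.T@(P-p)/.05).round(3)," turn",np.degrees(Ro.from_matrix(R.T@Rt).as_rotvec()/5).round(2))
E
python3 - <<'E'
from h import *
s=eyes.get_image("scene")
print(onz(s,465,125,0),onz(s,383,115,0))
plan(-60,0,0,220)
E
```

```text
[0.68953654 0.6565717 ] [0.49575469 0.51391189]
t 0.30 tip tray [-480.7  549.7] z 222.4 F [ 0.4 -0.3 -0.3] w 87.9
 shift now-axes [-9.789 -9.79   0.053]  after-turn axes [ -8.414 -10.994   0.048]  turn [-0.01 -0.   -1.51]
```

>>> {"method": "step_arm", "body": {
  "moves": [
    [[-0.4,-0.4,0,0,0,-0.2,0.86],[-0.6,-0.6,0,0,0,-0.2,0.86],[-0.65,-0.65,0,0,0,-0.2,0.86],[-0.65,-0.65,0,0,0,-0.2,0.86],[-0.65,-0.65,0,0,0,-0.2,0.86],[-0.65,-0.65,0,0,0,-0.2,0.86],[-0.65,-0.65,0,0,0,-0.2,0.86],[-0.65,-0.65,0,0,0,-0.1,0.86]]
  ]
}}

```text
time_s: 1.1
ee_pos: [0.3774, 0.2862, 0.3029]
eef_rot: [0.103, 0.995, 0.0, 0.0]
force: [0.8, 0.0, 0.4]
gripper_width: 0.0272
grip_force: 0.0
```

```bash
python3 -c "
from h import *
plan(-60,0,0,220)"
```

```text
t 1.10 tip tray [-252.   287.6] z 222.9 F [0.8 0.  0.4] w 27.2
 shift now-axes [-3.842 -5.751  0.058]  after-turn axes [-3.84  -5.752  0.058]  turn [ 0.  0. -0.]
```

>>> {"method": "step_arm", "body": {
  "moves": [
    [[-0.55,-0.8,0,0,0,0,0.86],[-0.55,-0.8,0,0,0,0,0.86],[-0.55,-0.8,0,0,0,0,0.86],[-0.55,-0.8,0,0,0,0,0.86],[-0.55,-0.8,0,0,0,0,0.86],[-0.5,-0.7,0,0,0,0,0.86],[-0.2,-0.3,0,0,0,0,0.86],[0,0,0,0,0,0,0.86]]
  ]
}}

```text
time_s: 1.9
ee_pos: [0.4951, 0.0057, 0.3027]
eef_rot: [0.105, 0.994, -0.0, 0.0]
force: [1.1, -0.1, 0.7]
gripper_width: 0.0124
grip_force: 0.0
```

```bash
python3 - <<'E'
from h import *
plan(-60,0,0,220)
d=eyes.get_image("wrist"); print(d["fovy"],d["cx"],d["cy"]); E=d["extrinsics"]; print("cam",-E[:3,:3].T@E[:3,3],E[2,:3])
cv2.imwrite("pics/wrist0.png",cv2.resize(d["img"][:,:,::-1],None,fx=1.55,fy=1.55))
E
```

```text
t 1.90 tip tray [-79.4  36.9] z 222.7 F [ 1.1 -0.1  0.7] w 12.4
 shift now-axes [-0.393 -0.737  0.055]  after-turn axes [-0.389 -0.739  0.055]  turn [-0.    0.01 -0.05]
65.70646984690485 250.4555219514065 191.84598714924485
cam [0.42165546 0.02243947 0.38488141] [-0.27078669  0.05766319  0.96091078]
```

View pics/wrist0.png

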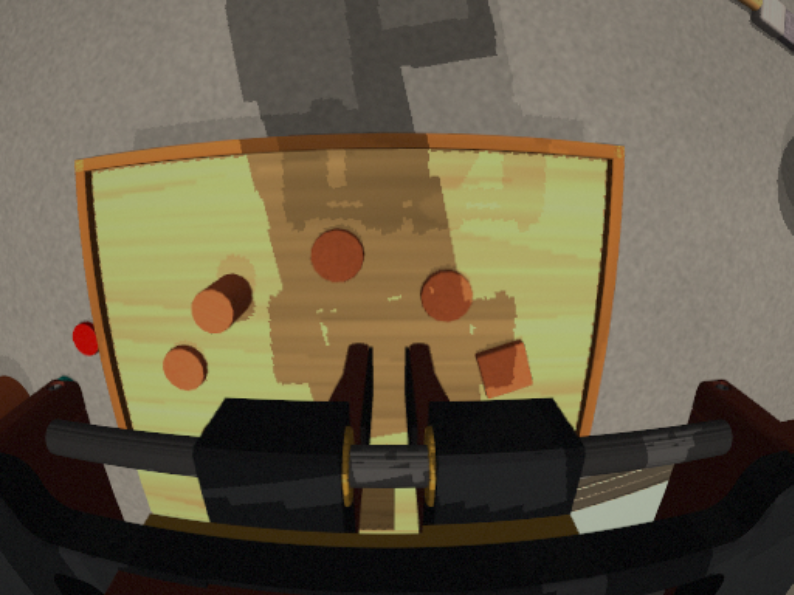

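The wrist view shows the discs at (337,255), (446,295), (185,367), the tile at (503,367) and the post top at (213,311), all upright, with the fingers at 12 mm open.

```bash
cat >> h.py <<'E'
def wonz(d,u,v,z):
    f=d["img"].shape[0]/2/np.tan(np.radians(d["fovy"])/2)
    E=d["extrinsics"];R,t=E[:3,:3],E[:3,3]
    q=np.array([u-d["cx"],v-d["cy"]]);r=np.hypot(*q);a=r/f
    c=np.array([np.sin(a)*q[0]/r,-np.sin(a)*q[1]/r,-np.cos(a)]);o=-R.T@t;k=R.T@c
    return (o+k*(z-o[2])/k[2])[:2]
E
python3 - <<'E'
from h import *
d=eyes.get_image("wrist")
plan(-60,0,0,220)
for a,c,wh in blobs(d,200,2500): print(a,c.round(1),wh,(w2t(wonz(d,*c,.087))*1e3).round(1))
for n,u,z,ref in (("d234",(337,255),.0875,0),("d201",(446,295),.087,0),("d304",(185,367),.0875,0),("tile",(503,367),.087,0),("posttop",(213,311),.123,0),
  ("rimcornL",(77,162),.088,0),("rimcornR",(622,147),.088,0)):
    print(n,(w2t(wonz(d,*((np.array(u)+.5)/1.55-.5),z))*1e3).round(1))
E
```

```text
t 2.00 tip tray [-81.   38.8] z 222.5 F [-0.6 -0.1 -0.3] w 12.1
 shift now-axes [-0.421 -0.774  0.05 ]  after-turn axes [-0.419 -0.775  0.051]  turn [ 0.   -0.01 -0.03]
940 [216.2 165.4] [35 35] [-98.5   4.2]
884 [286.4 191.5] [34 34] [-70.4  76.8]
907 [140.3 196.3] [38 38] [-65.6 -81.7]
295 [ 54.6 218.6] [19 25] [ -36. -209.]
940 [323.8 238.5] [36 38] [-15.1 121.5]
604 [118.2 237.4] [28 28] [ -14.7 -117.5]
262 [  6.2 253.3] [18 25] [  24.8 -330.3]
d234 [-99.6   5.4]
d201 [-71.8  78. ]
d304 [ -16.1 -115.7]
tile [-17.5 121.9]
posttop [-72.2 -70.9]
rimcornL [-176.9 -193.1]
rimcornR [-178.1  201. ]
```

```bash
python3 - <<'E'
from h import *
import h
t=np.load('tray.npy'); t[:2]+=Rz(t[2])@[0,.0012]; np.save('tray.npy',t); h.T=t
plan(-140,1,0,130)
E
```

```text
t 2.00 tip tray [-81.   37.6] z 222.5 F [-0.6 -0.1 -0.3] w 12.1
 shift now-axes [ 1.178 -0.734  1.851]  after-turn axes [ 1.181 -0.731  1.851]  turn [ 0.   -0.01 -0.03]
```

>>> {"method": "step_arm", "body": {
  "moves": [
    [[0.2,-0.12,0.2,0,0,0,0.86],[0.24,-0.15,0.3,0,0,0,0.86],[0.24,-0.15,0.4,0,0,0,0.86],[0.24,-0.15,0.4,0,0,0,0.86],[0.2,-0.1,0.35,0,0,0,0.86],[0.06,-0.06,0.2,0,0,0,0.86],[0,0,0,0,0,0,0.86],[0,0,0,0,0,0,0.86]]
  ]
}}

```text
time_s: 2.8
ee_pos: [0.4298, -0.0153, 0.2106]
eef_rot: [0.103, 0.995, 0.0, 0.0]
force: [1.3, 0.1, 0.4]
gripper_width: 0.0124
grip_force: 0.0
```

```bash
python3 -c "
from h import *
plan(-140,1.5,0,82)"
```

```text
t 2.80 tip tray [-139.1    1.9] z 130.6 F [1.3 0.1 0.4] w 12.4
 shift now-axes [ 0.018 -0.007  0.973]  after-turn axes [ 0.017 -0.007  0.973]  turn [ 0.    0.01 -0.01]
```

>>> {"method": "step_arm", "body": {
  "moves": [
    [[0.01,0,0.2,0,0,0,0.86],[0,0,0.25,0,0,0,0.86],[0,0,0.25,0,0,0,0.86],[0,0,0.15,0,0,0,0.86],[0,0,0.08,0,0,0,0.86],[0,0,0.04,0,0,0,0.86],[0,0,0,0,0,0,0.86],[0,0,0,0,0,0,0.86]]
  ]
}}

```text
time_s: 3.6
ee_pos: [0.4288, -0.0157, 0.162]
eef_rot: [0.103, 0.995, 0.0, 0.0]
force: [0.4, 0.2, 0.1]
gripper_width: 0.0124
grip_force: 0.0
```

```bash
python3 - <<'E'
from h import *
plan(-50,1,0,82)
s=eyes.get_image("scene")["img"]; w=eyes.get_image("wrist")["img"]
a=cv2.resize(s[120:260,150:350],(800,560),interpolation=cv2.INTER_CUBIC)
b=cv2.resize(w,(560*512//384,560))
m=np.hstack([a[:, 100:600], b[:,150:450]]); print(m.shape)
cv2.imwrite("pics/m1.png",m[:,:,::-1])
E
```

```text
t 3.60 tip tray [-140.     1.3] z 82.0 F [0.4 0.2 0.1] w 12.4
 shift now-axes [-1.801 -0.003  0.   ]  after-turn axes [-1.801e+00 -6.000e-03 -1.000e-03]  turn [ 0.    0.01 -0.01]
(560, 800, 3)
```

View pics/m1.png

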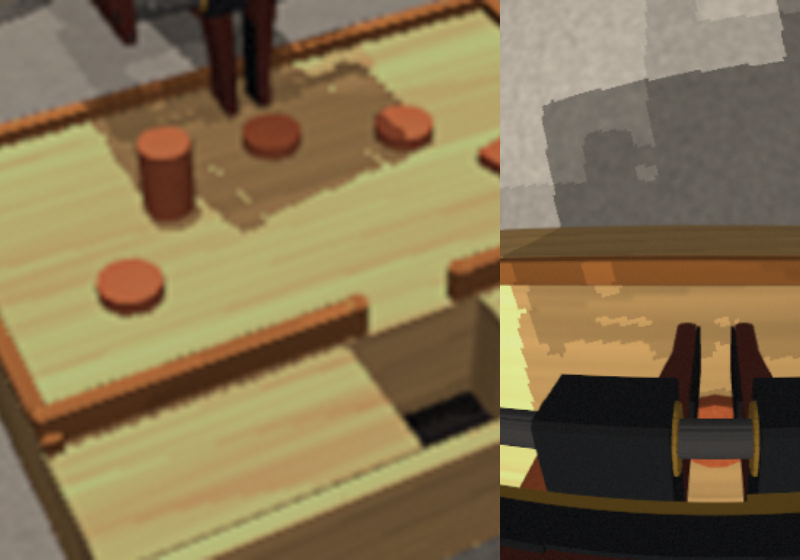

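The fingertips are down behind the middle disc, and in the wrist view the disc is centred between them. I'll push it straight.

>>> {"method": "step_arm", "body": {
  "moves": [
    [[-0.1,0,0,0,0,0,0.86],[-0.15,0,0,0,0,0,0.86],[-0.15,0,0,0,0,0,0.86],[-0.15,0,0,0,0,0,0.86],[-0.15,0,0,0,0,0,0.86],[-0.15,0,0,0,0,0,0.86],[-0.15,0,0,0,0,0,0.86],[-0.15,0,0,0,0,0,0.86]]
  ]
}}

```text
time_s: 4.5
ee_pos: [0.4854, -0.0277, 0.1616]
eef_rot: [0.103, 0.995, -0.0, -0.0]
force: [-0.6, 0.3, 0.4]
gripper_width: 0.0124
grip_force: 0.1
```

>>> {"method": "step_arm", "body": {
  "moves": [
    [[-0.15,0,0,0,0,0,0.86],[-0.15,0,0,0,0,0,0.86],[-0.15,0,0,0,0,0,0.86],[-0.15,0,0,0,0,0,0.86],[-0.15,0,0,0,0,0,0.86],[-0.15,0,0,0,0,0,0.86],[-0.15,0,0,0,0,0,0.86],[-0.1,0,0,0,0,0,0.86]]
  ]
}}

```text
time_s: 5.3
ee_pos: [0.5419, -0.0395, 0.1617]
eef_rot: [0.103, 0.995, -0.0, 0.0]
force: [0.5, -0.9, 0.4]
gripper_width: 0.0122
grip_force: 0.1
```

```bash
python3 - <<'E'
from h import *
plan(50,0,0,82)
s=eyes.get_image("scene")["img"]; w=eyes.get_image("wrist")["img"]
a=cv2.resize(s[120:260,150:350],(800,560),interpolation=cv2.INTER_CUBIC)
b=cv2.resize(w,(560*512//384,560))
cv2.imwrite("pics/m2.png",np.hstack([a[:, 100:600], b[:,150:450]])[:,:,::-1])
E
```

```text
t 5.30 tip tray [-24.5   1.1] z 81.7 F [ 0.5 -0.9  0.4] w 12.2
 shift now-axes [-1.49  -0.02  -0.006]  after-turn axes [-1.49  -0.022 -0.006]  turn [ 0.    0.   -0.02]
```

View pics/m2.png

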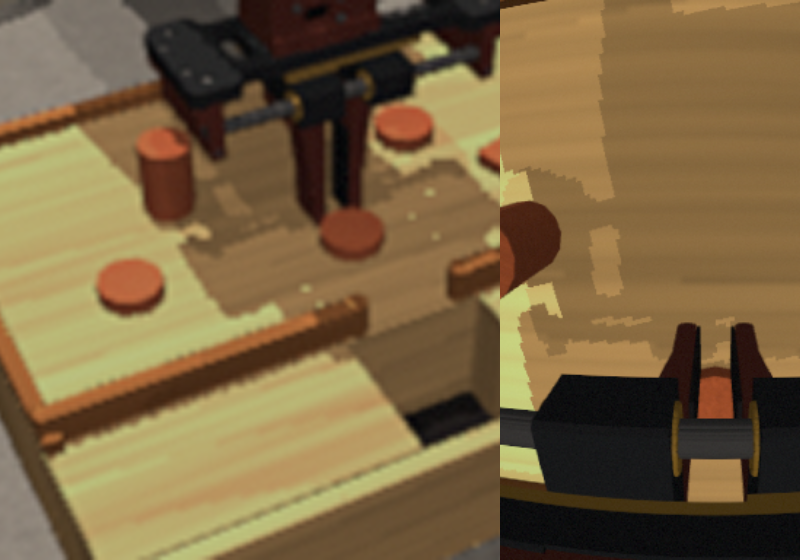

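Disc rides centred ahead of the fingertips, in line with the gate centre.

>>> {"method": "step_arm", "body": {
  "moves": [
    [[-0.15,0,0,0,0,0,0.86],[-0.2,0,0,0,0,0,0.86],[-0.2,0,0,0,0,0,0.86],[-0.2,0,0,0,0,0,0.86],[-0.2,0,0,0,0,0,0.86],[-0.2,0,0,0,0,0,0.86],[-0.2,0,0,0,0,0,0.86],[-0.2,0,0,0,0,0,0.86]]
  ]
}}

```text
time_s: 6.2
ee_pos: [0.6178, -0.0554, 0.1616]
eef_rot: [0.103, 0.995, 0.0, -0.0]
force: [-0.3, 0.6, 0.6]
gripper_width: 0.0123
grip_force: 0.1
```

>>> {"method": "step_arm", "body": {
  "moves": [
    [[0,0,0,0,0,0,0.86],[0,0,0,0,0,0,0.86],[0.4,0,0,0,0,0,0.86],[0.3,0,-0.2,0,0,0,0.86],[0.2,0,-0.4,0,0,0,0.86],[0,0,-0.4,0,0,0,0.86],[0,0,-0.2,0,0,0,0.86],[0,0,0,0,0,0,0.86]]
  ]
}}

```text
time_s: 7.0
ee_pos: [0.5735, -0.0461, 0.2231]
eef_rot: [0.103, 0.995, -0.0, 0.001]
force: [-0.1, 0.2, 0.3]
gripper_width: 0.0125
grip_force: 0.0
```

```bash
python3 - <<'E'
from h import *
plan(-71-28.5,75+23.5,-39.5,140)
s=eyes.get_image("scene")
for a,c,wh in blobs(s,40,400): print(a,c.round(1),(w2t(onz(s,*c,.087))*1e3).round(1))
cv2.imwrite("pics/m3.png",cv2.resize(s["img"][100:270,130:390,::-1],(780,510),interpolation=cv2.INTER_CUBIC))
E
```

```text
t 7.00 tip tray [8.1 1.2] z 143.1 F [-0.1  0.2  0.3] w 12.5
 shift now-axes [2.149 1.945 0.057]  after-turn axes [2.895 0.137 0.063]  turn [0.01 0.03 7.89]
234 [207.5  31.2] [-914.3  239.4]
295 [426.   49.6] [-360.4  869.3]
69 [371.5  68.7] [-322.9  583.3]
41 [254.7  88.2] [-377.4  177.7]
54 [244.2 133.9] [-167.    39.3]
105 [277.  151.5] [-63.7  75.1]
290 [216.3 162.9] [-89.2 -69.3]
184 [304.6 158.9] [ -9.1 116.6]
183 [207.3 191.1] [  -9.1 -123.4]
55 [284.2 227.3] [151.9 -33.6]
213 [142.1 244.8] [  71.2 -280.5]
```

View pics/m3.png

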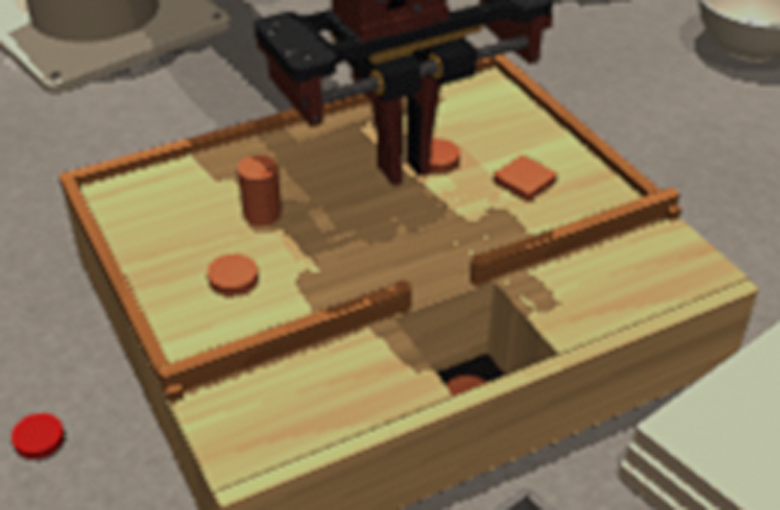

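The first disc lies in the slot, seen at (465,385), and everything else is undisturbed. Next is the left disc.

```bash
python3 -c "
from h import *
plan(-96.5,102,-46.6,140)"
```

```text
t 7.05 tip tray [7.5 1.1] z 142.1 F [-0.1  0.1 -0.6] w 12.5
 shift now-axes [2.08  2.015 0.039]  after-turn axes [ 2.894 -0.123  0.042]  turn [0.01 0.01 9.31]
```

>>> {"method": "step_arm", "body": {
  "moves": [
    [[0.4,0.4,0,0,0,0,0.86],[0.55,0.55,0,0,0,0,0.86],[0.55,0.55,0,0,0,0,0.86],[0.4,0.35,0,0,0,0,0.86],[0.18,0.16,0,0,0,0,0.86],[0,0,0,0,0,1,0.86],[0,0,0,0,0,1,0.86],[0,0,0,0,0,1,0.86]]
  ]
}}

```text
time_s: 7.85
ee_pos: [0.492, 0.0734, 0.221]
eef_rot: [0.234, 0.972, -0.0, -0.0]
force: [0.3, -0.8, 0.6]
gripper_width: 0.0119
grip_force: 0.0
```

>>> {"method": "step_arm", "body": {
  "moves": [
    [[0,0,0,0,0,1,0.86],[0,0,0,0,0,1,0.86],[0,0,0,0,0,1,0.86],[0,0,0,0,0,1,0.86],[0,0,0,0,0,1,0.86],[0,0,0,0,0,1,0.86],[0,0,0,0,0,0.3,0.86],[0,0,0,0,0,0,0.86]]
  ]
}}

```text
time_s: 8.65
ee_pos: [0.4919, 0.0734, 0.2212]
eef_rot: [0.487, 0.873, -0.0, -0.0]
force: [-0.5, 0.1, 0.1]
gripper_width: 0.0121
grip_force: 0.0
```

```bash
python3 - <<'E'
from h import *
plan(-96.5,102,-46.6,82)
d=eyes.get_image("wrist")
for a,c,wh in blobs(d,200,4500): print(a,c.round(1),wh,(w2t(wonz(d,*c,.087))*1e3).round(1))
E
```

```text
t 8.65 tip tray [-96.4 101.3] z 141.2 F [-0.5  0.1  0.1] w 12.1
 shift now-axes [0.01  0.008 1.185]  after-turn axes [0.011 0.007 1.185]  turn [-0.01 -0.    0.01]
834 [250.6 249.7] [22 42] [-71.5  76.8]
997 [337. 246.] [53 30] [-20.6 127.8]
```

>>> {"method": "step_arm", "body": {
  "moves": [
    [[0,0,0.2,0,0,0,0.86],[0,0,0.3,0,0,0,0.86],[0,0,0.3,0,0,0,0.86],[0,0,0.2,0,0,0,0.86],[0,0,0.12,0,0,0,0.86],[0,0,0.06,0,0,0,0.86],[0,0,0,0,0,0,0.86],[0,0,0,0,0,0,0.86]]
  ]
}}

```text
time_s: 9.5
ee_pos: [0.4921, 0.0738, 0.163]
eef_rot: [0.487, 0.873, 0.0, 0.0]
force: [0.2, -0.1, -0.2]
gripper_width: 0.0122
grip_force: 0.0
```

>>> {"method": "step_arm", "body": {
  "moves": [
    [[-0.08,0,0,0,0,0,0.86],[-0.15,0,0,0,0,0,0.86],[-0.15,0,0,0,0,0,0.86],[-0.15,0,0,0,0,0,0.86],[-0.15,0,0,0,0,0,0.86],[-0.15,0,0,0,0,0,0.86],[-0.15,0,0,0,0,0,0.86],[-0.15,0,0,0,0,0,0.86]]
  ]
}}

```text
time_s: 10.3
ee_pos: [0.5217, 0.025, 0.1626]
eef_rot: [0.488, 0.873, -0.0, -0.0]
force: [-0.4, -0.9, 0.0]
gripper_width: 0.0126
grip_force: 0.1
```

>>> {"method": "step_arm", "body": {
  "moves": [
    [[-0.15,0,0,0,0,0,0.86],[-0.15,0,0,0,0,0,0.86],[-0.15,0,0,0,0,0,0.86],[-0.15,0,0,0,0,0,0.86],[-0.15,0,0,0,0,0,0.86],[-0.15,0,0,0,0,0,0.86],[-0.15,0,0,0,0,0,0.86],[-0.08,0,0,0,0,0,0.86]]
  ]
}}

```text
time_s: 11.1
ee_pos: [0.5515, -0.0232, 0.1627]
eef_rot: [0.488, 0.873, 0.0, 0.0]
force: [0.1, -0.4, -0.2]
gripper_width: 0.0124
grip_force: 0.1
```

```bash
python3 - <<'E'
from h import *
plan(-18.5,19.6,-46.6,82)
s=eyes.get_image("scene")
for a,c,wh in blobs(s,40,400): print(a,c.round(1),wh,(w2t(onz(s,*c,.087))*1e3).round(1))
cv2.imwrite("pics/m4.png",cv2.resize(s["img"][100:270,130:390,::-1],(780,510),interpolation=cv2.INTER_CUBIC))
E
```

```text
t 11.10 tip tray [-18.4  19.1] z 82.7 F [ 0.1 -0.4 -0.2] w 12.4
 shift now-axes [0.01  0.006 0.014]  after-turn axes [0.01  0.006 0.014]  turn [0. 0. 0.]
233 [207.5  31.3] [13 20] [-913.9  239.2]
289 [426.1  49.5] [18 23] [-360.5  870. ]
67 [371.5  68.7] [16  8] [-323.2  583.9]
290 [216.2 162.6] [15 25] [-90.2 -69.3]
190 [304.4 158.8] [20 15] [ -9.8 116.7]
187 [261.4 177.4] [17 14] [ 3.6 -2.6]
184 [207.3 191.1] [17 14] [  -9.  -123.5]
60 [284.3 227.4] [13  7] [152.2 -33.4]
214 [142.  244.8] [17 15] [  71.2 -280.6]
```

View pics/m4.png

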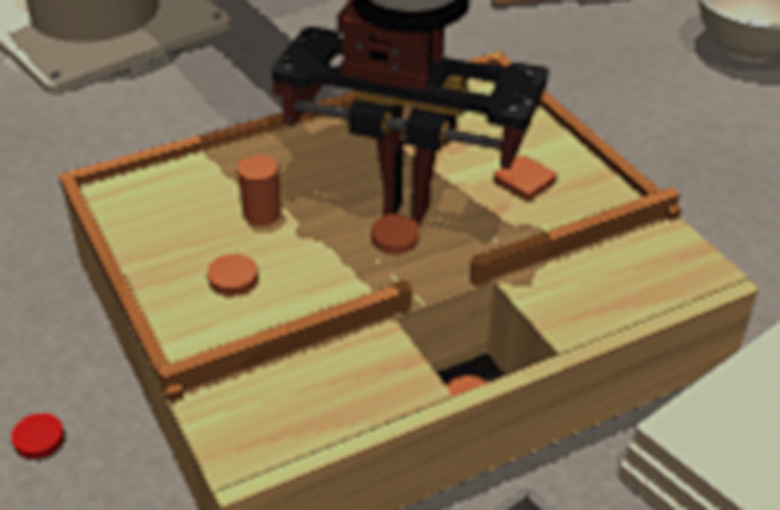

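Disc 2 is now at the pre-gate point, about (0,0). I'll lift, straighten the tool and go behind it.

>>> {"method": "step_arm", "body": {
  "moves": [
    [[0.2,0,0,0,0,0,0.86],[0.3,0,-0.1,0,0,0,0.86],[0.1,0,-0.4,0,0,0,0.86],[0,0,-0.4,0,0,-0.3,0.86],[0,0,-0.1,0,0,-1,0.86],[0,0,0,0,0,-1,0.86],[0,0,0,0,0,-1,0.86],[0,0,0,0,0,-1,0.86]]
  ]
}}

```text
time_s: 11.95
ee_pos: [0.5343, 0.0044, 0.2131]
eef_rot: [0.314, 0.949, 0.0, -0.0]
force: [0.2, 0.1, -0.3]
gripper_width: 0.0124
grip_force: 0.0
```

>>> {"method": "step_arm", "body": {
  "moves": [
    [[0,0,0,0,0,-1,0.86],[0,0,0,0,0,-1,0.86],[0,0,0,0,0,-1,0.86],[0,0,0,0,0,-1,0.86],[0,0,0,0,0,-1,0.86],[0,0,0,0,0,0,0.86],[0,0,0,0,0,0,0.86],[0,0,0,0,0,0,0.86]]
  ]
}}

```text
time_s: 12.75
ee_pos: [0.535, 0.0036, 0.2128]
eef_rot: [0.104, 0.995, 0.0, -0.0]
force: [-0.5, 0.3, 0.1]
gripper_width: 0.0121
grip_force: 0.0
```

```bash
python3 - <<'E'
from h import *
plan(-40,0,0,130)
E
```

```text
t 12.75 tip tray [-40.   41.8] z 132.8 F [-0.5  0.3  0.1] w 12.1
 shift now-axes [-0.002 -0.837  0.056]  after-turn axes [ 0.    -0.837  0.056]  turn [ 0.   -0.   -0.03]
```

>>> {"method": "step_arm", "body": {
  "moves": [
    [[0,-0.24,0,0,0,0,0.86],[0,-0.3,0,0,0,0,0.86],[0,-0.2,0.1,0,0,0,0.86],[0,-0.1,0.3,0,0,0,0.86],[0,0,0.3,0,0,0,0.86],[0,0,0.2,0,0,0,0.86],[0,0,0.1,0,0,0,0.86],[0,0,0,0,0,0,0.86]]
  ]
}}

```text
time_s: 13.55
ee_pos: [0.5263, -0.0383, 0.162]
eef_rot: [0.103, 0.995, -0.0, -0.001]
force: [-0.7, 0.7, -0.5]
gripper_width: 0.0119
grip_force: 0.0
```

```bash
python3 - <<'E'
from h import *
plan(50,0,0,82)
s=eyes.get_image("scene"); d=eyes.get_image("wrist")
for a,c,wh in blobs(s,40,400):
  t=w2t(onz(s,*c,.087))*1e3-[6,-2]
  if abs(t[0])<200 and abs(t[1])<190: print(a,c.round(1),wh,t.round(1))
cv2.imwrite("pics/m5.png",cv2.resize(d["img"],(747,560))[:,:,::-1])
for a,c,wh in blobs(d,50,4500): print(a,c.round(1),wh,(w2t(wonz(d,*c,.087))*1e3).round(1))
E
```

```text
t 13.55 tip tray [-40.1  -1. ] z 82.0 F [-0.7  0.7 -0.5] w 11.9
 shift now-axes [-1.8    0.022 -0.003]  after-turn axes [-1.8e+00  1.9e-02 -1.0e-03]  turn [-0.   -0.02 -0.02]
293 [216.4 162.7] [15 25] [-95.7 -67.1]
184 [304.6 158.9] [20 15] [-15.1 118.6]
177 [261.2 177.8] [17 13] [-1.4 -1.6]
181 [207.3 191. ] [17 14] [ -15.3 -121.4]
59 [284.4 227.3] [13  7] [146.1 -31.3]
70 [298.4   3.5] [20  9] [-174.    26.1]
93 [169.2  12. ] [31 11] [-170.7  -43.3]
77 [352.2  12. ] [29 11] [-172.1   56.3]
55 [127.4  17.2] [18 12] [-171.  -68.]
307 [407.   21.1] [60 21] [-172.3   91.2]
4017 [109.9 199.9] [78 74] [-64.7 -84.3]
1586 [421.2 259.2] [49 43] [-21.3 117.4]
1224 [ 80.7 262.1] [46 35] [ -19.5 -116.6]
408 [250.4 278. ] [26 18] [-13.9   0.2]
80 [249.7 316.1] [28  4] [17.2 -0.3]
```

>>> {"method": "step_arm", "body": {
  "moves": [
    [[-0.1,0,0,0,0,0,0.86],[-0.15,0,0,0,0,0,0.86],[-0.15,0,0,0,0,0,0.86],[-0.15,0,0,0,0,0,0.86],[-0.15,0.01,0,0,0,0,0.86],[-0.15,0.01,0,0,0,0,0.86],[-0.15,0,0,0,0,0,0.86],[-0.15,0,0,0,0,0,0.86]]
  ]
}}

```text
time_s: 14.45
ee_pos: [0.5838, -0.049, 0.1626]
eef_rot: [0.103, 0.995, -0.0, -0.0]
force: [0.1, -0.1, 0.3]
gripper_width: 0.0123
grip_force: 0.1
```

>>> {"method": "step_arm", "body": {
  "moves": [
    [[-0.15,0,0,0,0,0,0.86],[-0.2,0,0,0,0,0,0.86],[-0.2,0,0,0,0,0,0.86],[-0.12,0,0,0,0,0,0.86],[0,0,0,0,0,0,0.86],[0.3,0,0,0,0,0,0.86],[0.4,0,0,0,0,0,0.86],[0.2,0,-0.2,0,0,0,0.86]]
  ]
}}

```text
time_s: 15.25
ee_pos: [0.5693, -0.0462, 0.1716]
eef_rot: [0.103, 0.995, 0.0, -0.002]
force: [-0.0, -0.1, 0.2]
gripper_width: 0.0124
grip_force: 0.0
```

>>> {"method": "step_arm", "body": {
  "moves": [
    [[0,0,-0.4,0,0,0,0.86],[0,0,-0.4,0,0,0,0.86],[0,0,-0.3,0,0,1,0.86],[0,0,0,0,0,1,0.86],[0,0,0,0,0,1,0.86],[0,0,0,0,0,1,0.86],[0,0,0,0,0,1,0.86],[0,0,0,0,0,1,0.86]]
  ]
}}

```text
time_s: 16.05
ee_pos: [0.572, -0.0465, 0.2286]
eef_rot: [0.359, 0.933, 0.0, 0.0]
force: [0.9, 0.1, 0.9]
gripper_width: 0.0125
grip_force: 0.0
```

```bash
python3 - <<'E'
from h import *
s=eyes.get_image("scene")
for a,c,wh in blobs(s,40,400):
  t=w2t(onz(s,*c,.087))*1e3-[6,-2]
  if abs(t[0])<200 and abs(t[1])<190: print(a,c.round(1),wh,t.round(1))
plan(-19.5,-158.5,83,140,side=0)
plan(-19.5,-158.5,83,140,side=1)
print(telemetry.get_state()["joint_positions"].round(2))
E
```

```text
292 [216.3 162.9] [15 24] [-95.1 -67.3]
184 [304.6 158.9] [20 15] [-15.1 118.6]
183 [207.3 191.1] [17 14] [ -15.1 -121.4]
161 [283.9 223.9] [17 14] [138.2 -27.6]
t 16.10 tip tray [6.6 0.4] z 148.6 F [ 0.3 -0.9  0.5] w 12.5
 shift now-axes [-1.165 -3.002  0.171]  after-turn axes [-3.217 -0.129  0.172]  turn [1.00e-02 0.00e+00 1.33e+01]
t 16.10 tip tray [6.6 0.4] z 148.6 F [ 0.3 -0.9  0.5] w 12.5
 shift now-axes [-1.165 -3.002  0.171]  after-turn axes [3.217 0.129 0.172]  turn [-0.00e+00  1.00e-02 -2.27e+01]
[-0.1   0.44  1.8   0.    0.9  -0.93]
```

>>> {"method": "step_arm", "body": {
  "moves": [
    [[-0.15,-0.4,0,0,0,0,0.86],[-0.23,-0.6,0,0,0,0,0.86],[-0.23,-0.6,0,0,0,0,0.86],[-0.23,-0.6,0,0,0,0,0.86],[-0.2,-0.5,0,0,0,0,0.86],[-0.12,-0.3,0,0,0,1,0.86],[0,0,0,0,0,1,0.86],[0,0,0,0,0,1,0.86]]
  ]
}}

```text
time_s: 16.9
ee_pos: [0.5148, -0.1977, 0.2284]
eef_rot: [0.477, 0.879, 0.0, 0.0]
force: [-0.5, -0.4, -0.2]
gripper_width: 0.012
grip_force: 0.0
```

>>> {"method": "step_arm", "body": {
  "moves": [
    [[0,0,0,0,0,1,0.86],[0,0,0,0,0,1,0.86],[0,0,0,0,0,1,0.86],[0,0,0,0,0,1,0.86],[0,0,0,0,0,1,0.86],[0,0,0,0,0,1,0.86],[0,0,0,0,0,1,0.86],[0,0,0,0,0,1,0.86]]
  ]
}}

```text
time_s: 17.7
ee_pos: [0.5151, -0.197, 0.2284]
eef_rot: [0.749, 0.663, 0.0, 0.0]
force: [-0.1, 0.1, -0.9]
gripper_width: 0.0126
grip_force: 0.0
```

>>> {"method": "step_arm", "body": {
  "moves": [
    [[0,0,0,0,0,1,0.86],[0,0,0,0,0,1,0.86],[0,0,0,0,0,0.3,0.86],[0,0,0,0,0,0,0.86],[0,0,0,0,0,0,0.86],[0,0,0,0,0,0,0.86],[0,0,0,0,0,0,0.86],[0,0,0,0,0,0,0.86]]
  ]
}}

```text
time_s: 18.5
ee_pos: [0.515, -0.1969, 0.2277]
eef_rot: [0.811, 0.585, -0.0, -0.0]
force: [0.2, 0.9, 0.4]
gripper_width: 0.0123
grip_force: 0.0
```

```bash
python3 - <<'E'
from h import *
plan(-19.5,-158.5,83,82,side=0)
s=eyes.get_image("scene")
for z in (.016,.026,.04,.06): print(z,(w2t(onz(s,284,224,z))*1e3).round(1)-[6,-2])
d=eyes.get_image("wrist")
for a,c,wh in blobs(d,200,4500): print(a,c.round(1),wh,(w2t(wonz(d,*c,.087))*1e3).round(1))
t=eyes.get_image("top"); cv2.imwrite("pics/top2.png",cv2.resize(t["img"][110:300,120:370,::-1],(790,600),interpolation=cv2.INTER_CUBIC))
E
```

```text
t 18.50 tip tray [ -18.6 -158.5] z 147.7 F [0.2 0.9 0.4] w 12.3
 shift now-axes [-1.000e-03 -1.700e-02  1.313e+00]  after-turn axes [-0.002 -0.017  1.313]  turn [-0.    0.    0.09]
0.016 [83.3  9.5]
0.026 [91.1  4.3]
0.04 [102.  -3.]
0.06 [117.5 -13.5]
799 [356.2  18.5] [33 39] [ 80.4 -16.4]
1937 [161.2 110.2] [55 44] [-77.1 -73.7]
1697 [252.3 159.1] [47 47] [ -12.6 -120.3]
```

>>> {"method": "step_arm", "body": {
  "moves": [
    [[0,0,0.2,0,0,0,0.86],[0,0,0.3,0,0,0,0.86],[0,0,0.3,0,0,0,0.86],[0,0,0.25,0,0,0,0.86],[0,0,0.15,0,0,0,0.86],[0,0,0.1,0,0,0,0.86],[0,0,0,0,0,0,0.86],[0,0,0,0,0,0,0.86]]
  ]
}}

```text
time_s: 19.45
ee_pos: [0.5152, -0.197, 0.1629]
eef_rot: [0.811, 0.585, 0.0, 0.0]
force: [0.2, 0.0, -0.5]
gripper_width: 0.0121
grip_force: 0.0
```

>>> {"method": "step_arm", "body": {
  "moves": [
    [[0.1,0,0,0,0,0,0.86],[0.15,0,0,0,0,0,0.86],[0.15,0,0,0,0,0,0.86],[0.15,0,0,0,0,0,0.86],[0.15,0,0,0,0,0,0.86],[0.15,0,0,0,0,0,0.86],[0.15,0,0,0,0,0,0.86],[0.15,0,0,0,0,0,0.86]]
  ]
}}

```text
time_s: 20.25
ee_pos: [0.5333, -0.1417, 0.1627]
eef_rot: [0.811, 0.585, -0.0, -0.0]
force: [-0.5, -0.3, -0.0]
gripper_width: 0.0121
grip_force: 0.1
```

```bash
python3 - <<'E'
from h import *
plan(-3,-27,83,82,side=0)
s=eyes.get_image("scene")
for a,c,wh in blobs(s,40,400):
  t=w2t(onz(s,*c,.087))*1e3-[6,-2]
  if abs(t[0])<200 and abs(t[1])<190: print(a,c.round(1),wh,t.round(1))
E
```

```text
t 20.25 tip tray [ -12.  -100.7] z 82.7 F [-0.5 -0.3 -0. ] w 12.1
 shift now-axes [1.485 0.01  0.013]  after-turn axes [ 1.485 -0.002  0.013]  turn [-0.    0.    0.09]
184 [304.6 158.9] [20 15] [-15.1 118.6]
148 [230.2 186. ] [15 14] [ -7.7 -72.4]
169 [283.9 223.8] [17 14] [138.  -27.5]
```

>>> {"method": "step_arm", "body": {
  "moves": [
    [[0.15,0,0,0,0,0,0.86],[0.2,0,0,0,0,0,0.86],[0.2,0,0,0,0,0,0.86],[0.2,0,0,0,0,0,0.86],[0.2,0,0,0,0,0,0.86],[0.2,0,0,0,0,0,0.86],[0.2,0,0,0,0,0,0.86],[0.13,0,0,0,0,0,0.86]]
  ]
}}

```text
time_s: 21.1
ee_pos: [0.5567, -0.0712, 0.1627]
eef_rot: [0.811, 0.585, 0.0, 0.0]
force: [0.4, 0.0, 0.9]
gripper_width: 0.0122
grip_force: 0.0
```

>>> {"method": "step_arm", "body": {
  "moves": [
    [[0,0,0,0,0,0,0.86],[-0.2,0,0,0,0,0,0.86],[-0.3,0,-0.1,0,0,0,0.86],[0,0,-0.4,0,0,0,0.86],[0,0,-0.4,0,0,0,0.86],[0,0,-0.3,0,0,-0.3,0.86],[0,0,0,0,0,-1,0.86],[0,0,0,0,0,-1,0.86]]
  ]
}}

```text
time_s: 21.9
ee_pos: [0.5483, -0.0976, 0.2238]
eef_rot: [0.747, 0.664, 0.0, 0.001]
force: [0.3, 0.3, 0.4]
gripper_width: 0.0121
grip_force: 0.0
```

```bash
python3 - <<'E'
from h import *
plan(-43,0,0,140)
s=eyes.get_image("scene")
for a,c,wh in blobs(s,40,400):
  t=w2t(onz(s,*c,.087))*1e3-[6,-2]
  if abs(t[0])<200 and abs(t[1])<190: print(a,c.round(1),wh,t.round(1))
E
```

```text
t 21.90 tip tray [ -6.2 -54.5] z 143.8 F [0.3 0.3 0.4] w 12.1
 shift now-axes [ 1.15  -0.635  0.075]  after-turn axes [0.734 1.09  0.076]  turn [ 1.000e-02  2.000e-02 -1.699e+01]
298 [216.2 163. ] [15 24] [-95.1 -67.8]
184 [304.6 158.9] [20 15] [-15.1 118.6]
168 [261.6 177.4] [16 13] [-2.3 -0.2]
164 [284.  223.9] [17 14] [138.2 -27.3]
```

>>> {"method": "step_arm", "body": {
  "moves": [
    [[0.25,-0.13,0,0,0,0,0.86],[0.45,-0.25,0,0,0,0,0.86],[0.45,-0.25,0,0,0,0,0.86],[0,0,0,0,0,-1,0.86],[0,0,0,0,0,-1,0.86],[0,0,0,0,0,-1,0.86],[0,0,0,0,0,-1,0.86],[0,0,0,0,0,-1,0.86]]
  ]
}}

```text
time_s: 22.75
ee_pos: [0.5234, -0.0349, 0.2226]
eef_rot: [0.586, 0.81, -0.0, -0.0]
force: [0.3, -0.6, 0.8]
gripper_width: 0.0124
grip_force: 0.0
```

>>> {"method": "step_arm", "body": {
  "moves": [
    [[0,0,0,0,0,-1,0.86],[0,0,0,0,0,-1,0.86],[0,0,0,0,0,-1,0.86],[0,0,0,0,0,-1,0.86],[0,0,0,0,0,-1,0.86],[0,0,0,0,0,-1,0.86],[0,0,0,0,0,-1,0.86],[0,0,0,0,0,-1,0.86]]
  ]
}}

```text
time_s: 23.55
ee_pos: [0.5234, -0.0349, 0.2226]
eef_rot: [0.274, 0.962, -0.0, -0.0]
force: [-0.4, 0.1, -0.1]
gripper_width: 0.0121
grip_force: 0.0
```

>>> {"method": "step_arm", "body": {
  "moves": [
    [[0,0,0,0,0,-1,0.86],[0,0,0,0,0,-1,0.86],[0,0,0,0,0,-1,0.86],[0,0,0,0,0,-0.9,0.86],[0,0,0,0,0,0,0.86],[0,0,0,0,0,0,0.86],[0,0,0,0,0,0,0.86],[0,0,0,0,0,0,0.86]]
  ]
}}

```text
time_s: 24.35
ee_pos: [0.524, -0.035, 0.2227]
eef_rot: [0.108, 0.994, -0.0, -0.0]
force: [-0.4, 0.6, -0.0]
gripper_width: 0.0122
grip_force: 0.0
```

```bash
python3 -c "
from h import *
plan(-43,0,0,82)"
```

```text
t 24.35 tip tray [-42.9   1.9] z 142.7 F [-0.4  0.6 -0. ] w 12.2
 shift now-axes [ 0.002 -0.037  1.213]  after-turn axes [ 0.003 -0.037  1.213]  turn [-0.   -0.   -0.13]
```

>>> {"method": "step_arm", "body": {
  "moves": [
    [[0,-0.04,0.2,0,0,-0.1,0.86],[0,0,0.3,0,0,0,0.86],[0,0,0.3,0,0,0,0.86],[0,0,0.2,0,0,0,0.86],[0,0,0.15,0,0,0,0.86],[0,0,0.06,0,0,0,0.86],[0,0,0,0,0,0,0.86],[0,0,0,0,0,0,0.86]]
  ]
}}

```text
time_s: 25.15
ee_pos: [0.524, -0.037, 0.1625]
eef_rot: [0.103, 0.995, -0.0, 0.0]
force: [-0.3, -0.8, 0.2]
gripper_width: 0.0119
grip_force: 0.0
```

```bash
python3 - <<'E'
from h import *
plan(51,0,0,82)
s=eyes.get_image("scene"); d=eyes.get_image("wrist")
for a,c,wh in blobs(s,40,400):
  t=w2t(onz(s,*c,.087))*1e3-[6,-2]
  if abs(t[0])<200 and abs(t[1])<190: print(a,c.round(1),wh,t.round(1))
for a,c,wh in blobs(d,50,4500): 
  if c[1]>230: print(a,c.round(1),wh,(w2t(wonz(d,*c,.087))*1e3).round(1))
E
```

```text
t 25.15 tip tray [-42.5  -0.1] z 82.5 F [-0.3 -0.8  0.2] w 11.9
 shift now-axes [-1.87   0.005  0.011]  after-turn axes [-1.87   0.003  0.01 ]  turn [ 0.    0.01 -0.01]
295 [216.4 162.7] [15 25] [-95.7 -67. ]
184 [304.6 158.9] [20 15] [-15.1 118.6]
181 [261.9 177. ] [17 13] [-3.1  1. ]
169 [283.9 223.8] [17 14] [138.  -27.5]
1421 [419.6 261. ] [48 39] [-22.6 117.2]
359 [250.7 279.1] [26 16] [-15.7   1.1]
133 [252.5 316.7] [33  7] [15.3  2.3]
```

>>> {"method": "step_arm", "body": {
  "moves": [
    [[-0.1,0,0,0,0,0,0.86],[-0.15,0,0,0,0,0,0.86],[-0.15,0,0,0,0,0,0.86],[-0.15,0,0,0,0,0,0.86],[-0.15,0,0,0,0,0,0.86],[-0.15,0,0,0,0,0,0.86],[-0.15,0,0,0,0,0,0.86],[-0.15,0,0,0,0,0,0.86]]
  ]
}}

```text
time_s: 26.05
ee_pos: [0.5806, -0.0489, 0.1621]
eef_rot: [0.103, 0.995, 0.0, -0.0]
force: [-0.2, 0.0, 0.3]
gripper_width: 0.0123
grip_force: 0.1
```

>>> {"method": "step_arm", "body": {
  "moves": [
    [[-0.17,0,0,0,0,0,0.86],[-0.2,0,0,0,0,0,0.86],[-0.2,0,0,0,0,0,0.86],[-0.16,0,0,0,0,0,0.86],[0,0,0,0,0,0,0.86],[0.3,0,0,0,0,0,0.86],[0.4,0,0,0,0,0,0.86],[0.2,0,-0.2,0,0,0,0.86]]
  ]
}}

```text
time_s: 26.85
ee_pos: [0.5691, -0.0467, 0.1711]
eef_rot: [0.103, 0.995, -0.0, -0.002]
force: [0.6, -0.8, -0.0]
gripper_width: 0.0124
grip_force: 0.0
```

>>> {"method": "step_arm", "body": {
  "moves": [
    [[0.2,0,-0.4,0,0,0,0.86],[0.3,0,-0.5,0,0,0,0.86],[0.5,0,-0.6,0,0,0,0.86],[0.5,0,-0.6,0,0,0,0.86],[0.5,0,-0.5,0,0,0,0.86],[0.2,0,-0.2,0,0,0,0.86],[0,0,0,0,0,0,0.86],[0,0,0,0,0,0,0.86]]
  ]
}}

```text
time_s: 27.65
ee_pos: [0.4646, -0.0245, 0.3121]
eef_rot: [0.103, 0.995, -0.0, 0.0]
force: [-0.9, -0.5, 0.1]
gripper_width: 0.0122
grip_force: 0.0
```

```bash
python3 - <<'E'
from h import *
plan(51,0,0,82)
s=eyes.get_image("scene"); d=eyes.get_image("top")
for a,c,wh in blobs(s,40,400):
  t=w2t(onz(s,*c,.087))*1e3-[6,-2]
  if abs(t[0])<200 and abs(t[1])<190: print(a,c.round(1),wh,t.round(1))
a=cv2.resize(s["img"][120:270,190:340],(450,450),interpolation=cv2.INTER_CUBIC)
b=cv2.resize(d["img"][120:220,215:290],(338,450),interpolation=cv2.INTER_CUBIC)
cv2.imwrite("pics/m9.png",np.hstack([a,b])[:,:,::-1])
E
```

```text
t 27.65 tip tray [-103.1   -0. ] z 232.1 F [-0.9 -0.5  0.1] w 12.2
 shift now-axes [-3.08   0.004  3.004]  after-turn axes [-3.083e+00  1.000e-03  3.001e+00]  turn [ 0.    0.01 -0.01]
285 [216.3 162.8] [15 24] [-95.4 -67.3]
184 [304.6 158.9] [20 15] [-15.1 118.6]
358 [280.9 218. ] [22 26] [122.2 -24.7]
```

View pics/m9.png

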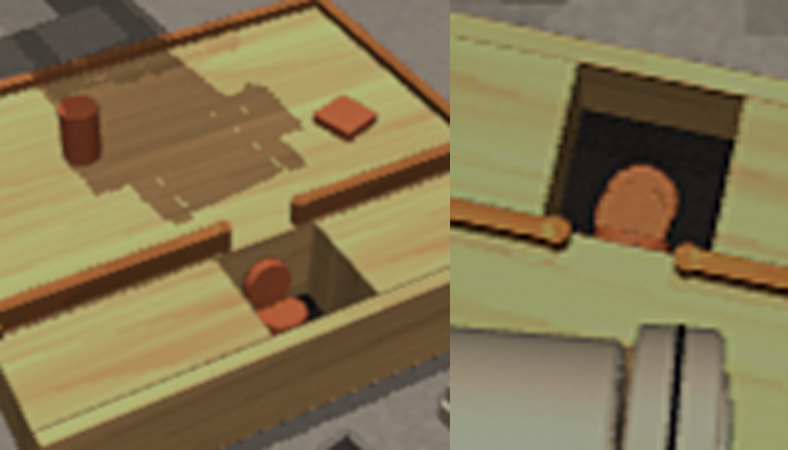

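All three discs are in the slot. The third leans against the slot's wall, well below the deck, and the tile and post stand where they were. The arm is clear.

```bash
python3 -c "
from cell import workorder
print(workorder.hand_in())"
```

```text
the job is handed in; nothing more can be done
None
```

All three clay discs went through the gate into the slot, the tile and post were left undisturbed, and the job was handed in at about 28 s with no verdict shown; the third disc leans on the slot wall below deck level instead of lying flat.

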